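# Thread the brass elbow into the clamped port and stop with its outlet over the rib

## Task

Fit the brass elbow (the fitting with one side outlet and two small thread lugs at its foot) into the brass port held in the vise: press it lightly, feel for where its lugs drop into the thread, then turn it clockwise through the point where it tightens on the sealing washer and stop when its outlet lies directly over the rib on the port. Do not force it, do not turn it past the rib, leave the other things where they are, and let go of it.

Things in the scene. Friction and masses are not known exactly. Their poses are not given: they have to be found in the camera images.
- elbow_grip (a point): Centre of the elbow's square brass body, 47 mm above its foot: 26 x 26 mm, spanning 27 to 67 mm above the foot, with a 4 mm round cap on top. z is up, +x is the way its single outlet points. Grip the flat faces that look to its +y and -y. The elbow weighs 0.15 to 0.30 kg and stands upright on its foot at the start.
- elbow_foot (a point): Centre of the elbow's flat underside; axes as for elbow_grip. Above it is a round shank, 26 mm diameter (the lowest 3 mm taper to 21 mm) and 27 mm long.
- outlet_tip (a point): Centre of the end of the elbow's round barbed outlet (16 mm diameter): 45 mm out along its +x and 50 mm above its foot.
- lug (a point): Outer end of one of the elbow's two thread lugs: pins 5 mm wide with a round top and a flat underside, axis 8 mm and underside 5.5 mm above the foot, sticking out of the shank along the elbow's +x and -x to 18.5 mm from its axis.
- port_mouth (a point): Centre of the mouth of the brass port clamped in the vise, on its flat lip 62 mm above the table; +x points along the rib, z up. Bore 28.8 mm; outside 60 mm. The lip is 4 mm thick with two opposite slots for the lugs (about 3 degrees of play each way). Their angle varies and is not reported: the lugs drop in with the outlet somewhere 42 to 88 degrees anticlockwise of the rib, seen from above.
- seal (a point): On the port's axis 15 mm below the lip: the copper sealing washer (up to 1 mm lower). The shank enters the bore 5.5 mm before the lugs land on the lip; at the slots they drop about 10 mm more, till the foot rests on the washer. Pressing over 35 N on the lip (or, in the thread, over 70 N of contact force in all) spoils it; 3 to 10 N will do. Entered half a turn round, it cannot reach the rib.
- rib_end (a point): Outer top end of the rib (63 mm from the axis, level with the lip): where the outlet must point. Clockwise from the slots the lugs run free for 20 to 40 degrees, then under a ramp of 36 mm per turn that draws the elbow down on the washer (15 to 21 N, so the tool is tugged down; up to 0.4 N m); the foot ends 17 to 22 mm below the lip and stays so. The thread ends 105 degrees from the slots.
- elbow: The whole elbow, its origin at its foot, axes as for elbow_grip.
- port: The port in its vise: origin on the table under the mouth, 62 mm below port_mouth, axes as for port_mouth. Vise 150 x 90 mm, its screw handle at the -y side up to 75 mm from the axis.
- tee: bystander: brass tee fitting with two outlets, 48 mm tall, 68 mm across; leave alone (origin: centre of underside)
- nipple: bystander: straight brass nipple, 48 mm tall
- spanner: bystander: steel wrench, 170 mm long
- flange: bystander: flat steel ring, 56 mm across, 8 mm high
- pot: bystander: white plastic cup, 70 mm across, 60 mm tall
- actuator: bystander: aluminium air cylinder lying down, 44 mm high, 105 mm long plus rod
- plug: bystander: small steel plug, 30 mm across, 23 mm tall
Things that resemble listed ones, but are neither listed nor needed, are in the scene too. Leave any white look-alike of the elbow alone.

How it is judged (in metres and radians):
On the way, in this order (a step that is already met when the one before it is completed fails the run):
1. the elbow's lugs have dropped through the lip into the thread (horizontal distance between elbow_foot and port_mouth below 0.004 m and angle between elbow_foot's own z axis and vertical below 0.12 rad and z of elbow_foot in the frame of port_mouth below -0.0125 m), for 0.1 s.
2. the elbow is screwed down with its outlet over the rib (horizontal distance between elbow_foot and port_mouth below 0.004 m and angle between elbow_foot's own z axis and vertical below 0.12 rad and z of elbow_foot in the frame of port_mouth below -0.0162 m and angle between the x axis of elbow_foot and the x axis of port_mouth, either way round below 0.175 rad and x of outlet_tip in the frame of port_mouth above 0.03 m), for 0.2 s.
At the end, for the whole second after the job is handed in: the elbow stands upright (within 7 degrees) in the port, centred within 4 mm, its foot at least 16.2 mm below the lip, its outlet pointing along the rib within 10 degrees, released and at rest (all of step 2 and linear speed of elbow below 0.02 m/s and angular speed of elbow below 0.1 rad/s); the robot touches nothing.
It fails at once if the elbow is pressed on the port with more than 35 N before its lugs are in the thread (z of elbow_foot in the frame of port_mouth above -0.0125 m and contact force between elbow and port above 35 N).
It fails at once if the elbow is forced: contact forces between it and the port add up to more than 70 N (contact force between elbow and port above 70 N).
It fails at once if the elbow, in the thread, is turned more than about 18 degrees past the rib (horizontal distance between elbow_foot and port_mouth below 0.006 m and z of elbow_foot in the frame of port_mouth below -0.0125 m and y of outlet_tip in the frame of port_mouth below -0.014 m).
It fails at once if another thing on the table is shifted by more than 25 mm (distance of any of tee, nipple, spanner, flange, pot, actuator, plug from where it was at the start of the episode above 0.025 m).
It also fails if it takes over 51 s, if anything falls off the work surface, if the arm or the gripper's body presses on something with over 40 N, if the wrist force passes 120 N, or if a joint passes its speed limit or range.

## Robot

A 6-joint arm with a two-finger parallel gripper is mounted at the origin on the work surface. World frame = base frame: x ahead of the robot, y to its left, z up, the work surface at z = 0. Lengths are in mm, angles in rad, forces in N, time in s.
With the tool pointing down it reaches from about 225 to 875 mm from the base axis. Payload 3.4 kg.
Tool frame: the origin (TCP) lies where the fingers leave the gripper's body, on its centre line; the fingertips stand 73 mm ahead of it and the grasp point (between the pads) lies 54 mm ahead of it (ctrl.hold_point_z is the distance from the TCP to the grasp point, in mm); z points along the fingers, y is the line along which they close (so a half turn about z gives the same grasp; the last joint's range is limited). The gripper opens to 85 mm and grips with 20 to 120 N. Pads are 22 mm wide; open, the fingers measure 114 mm over their backs; the gripper's body (76 mm by 85 mm) begins 54 mm behind the grasp point. The pads swing forward as they close: fully open they stand 13 mm farther back than shut.
Start: joints at [1.208, 0.276, 1.505, -0, 1.361, -0.121], TCP at [137.697, 558.296, 303.928] pointing down, gripper open.
Joint ranges: [-2.89, 2.89], [-0.75, 2.08], [0.22, 2.7], [-1.18, 4.32], [0.11, 2.71], [-2.7, 2.7]. Speed limits (rad/s): [2.57, 2.57, 3.14, 3.14, 3.14, 3.14].

## Interface

Orientations are given as a 3x3 rotation matrix whose columns are the frame's x, y, z axes.
In Python, from station import readout, get_image, hand_in, ctrl gives the robot as it stands.
- The arm moves only by the tool play_rows, never from a script. Its argument "steps" is a list that holds one entry, the list of rows, each a list of 6 numbers: the shift along the tool's x, y, z scaled (see below), then the turn, a rotation vector about the tool's x, y, z scaled (see below). In form: [[[x, y, z, ax, ay, az], ...]]. A call has 1 to 20 rows; each row shifts and turns the commanded pose from where the row before left it, along the tool's axes as they then stand; what a row does not reach is not made up. The controller multiplies each number of a shift by 0.05 m and each number of a turn by 6 degrees. A row lasts 1/10 s, in which the tool goes at most 50 mm and 8.59 degrees, less where a joint would pass 70% of its speed; a pose out of reach is approached as far as the arm can. A call with a number of a shift or a turn outside -1 to 1 is refused whole. A call with a gripper value outside its range is refused whole. "gripper" is the opening, from 0 (shut) to 1 (fully open), set as the call begins (left out, the last holds). The fingers move at their own pace and stop on an object; "squeeze" is the grip in N (left out, the last holds). Time passes only in rows, so rows that do not move let the fingers close. It gives the time, the measured TCP pose, the force, the opening and the grip force at its end, in the units of the state.
- readout.sense(): the state, without advancing time (a new reading comes with each control period).
- get_image(name): name is "side" or "top" or "wrist"; returns a dict with "frame" (480x640x3 uint8, blue, green, red), "depth" (480x640 float32, mm along the optical axis (not along the pixel's ray), 0 where there is no reading), "intrinsics" (3x3 intrinsics, pixels), "origin" and "orientation" of the camera in the world. Camera axes: x right, y down, z forward; pixel columns grow to the right and rows downward; lengths in mm; the calibration is good to about 2 mm. A picture is of the moment at which its call begins.
- hand_in(): hands the job in; it is judged then, once.
The state is a dict: "time_s": time; "joints": joint angles; "joint_vel": joint speeds; "tau": joint torques, N m; "eef_pos": TCP position; "orientation": TCP orientation; "contact_force": force on the tool from outside, world axes, zero at the start; "torque": the same for the moment, N m; "gripper_width": finger opening in mm; "grip_force": force on a finger pad.
Only numpy, scipy, OpenCV 4.12 (cv2) and the standard library are available. Lean on these libraries where they do the work, as an engineer would, in place of code of your own. Each camera call takes 0.05 s, during which the arm holds its last target. There are 200 camera calls.

## Working session

There is one attempt and no reset: what is moved stays moved. The work goes in short steps, Python scripts to look and compute and a tool call to move; the robot and the scene stay as the last step left them, time stands still between calls to the robot, and variables do not carry over. Pictures are saved under pics/ and viewed, at most 10 in all, crops included, and the job is handed in when it is done.

Besides the shell and the picture viewer there is one more tool, called after "Request:" by a JSON object that holds its "name" and its "arguments", one argument or row to a line. play_rows: Moves the arm, as the interface text tells. Its arguments: {"type":"object","properties":{"steps":{"type":"array"},"gripper":{"type":"number"},"squeeze":{"type":"number"}},"required":["steps"]}

```bash
mkdir -p pics
cat > h.py <<'E'
import numpy as np, cv2, pickle
from station import readout, get_image, hand_in, ctrl
def grab(n,tag):
    d=get_image(n); pickle.dump(d,open(f'pics/{tag}.pkl','wb')); cv2.imwrite(f'pics/{tag}.png',d['frame']); return d
def load(tag): return pickle.load(open(f'pics/{tag}.pkl','rb'))
def ray(d,u,v):
    K=np.array(d['intrinsics']);R=np.array(d['orientation']);r=R@np.linalg.solve(K,[u,v,1.]);return np.array(d['origin']),r
def onplane(d,u,v,z):
    o,r=ray(d,u,v);return o+r*(z-o[2])/r[2]
def bydepth(d,u,v):
    o,r=ray(d,u,v);return o+r*d['depth'][int(round(v)),int(round(u))]
E
python3 - <<'E'
from h import *
for n in('top','side'):
    d=grab(n,n+'0');print(n,d['origin'],np.round(d['orientation'],3).tolist(),np.array(d['intrinsics']).tolist())
s=readout.sense();print({k:np.round(v,3).tolist() for k,v in s.items()},ctrl.hold_point_z)
E
```

```text
top [ 380.6692949    -4.62104427 1056.1252423 ] [[-0.026, -0.984, 0.178], [-1.0, 0.027, 0.001], [-0.006, -0.178, -0.984]] [[448.5064393446138, 0.0, 315.470789471765], [0.0, 448.5064393446138, 239.45318133451528], [0.0, 0.0, 1.0]]
side [ -19.10892091 -607.20659838  700.23252538] [[0.717, -0.424, 0.553], [-0.697, -0.425, 0.578], [-0.01, -0.8, -0.6]] [[516.7279394856985, 0.0, 320.9814229605701], [0.0, 516.7279394856985, 243.36686885079604], [0.0, 0.0, 1.0]]
{'time_s': 0.1, 'joints': [1.208, 0.277, 1.506, 0.0, 1.361, -0.121], 'joint_vel': [-0.001, -0.003, -0.002, -0.0, -0.002, 0.001], 'tau': [0.002, -41.77, -24.641, -0.0, 0.006, -0.0], 'eef_pos': [137.538, 557.936, 303.121], 'orientation': [[-0.971, 0.239, -0.001], [0.239, 0.971, -0.002], [0.0, -0.002, -1.0]], 'contact_force': [0.588, -0.186, 0.241], 'torque': [-0.005, 0.027, 0.002], 'grip_force': 0.0, 'gripper_width': 85.375} 53.900000000000006
```

View pics/top0.png

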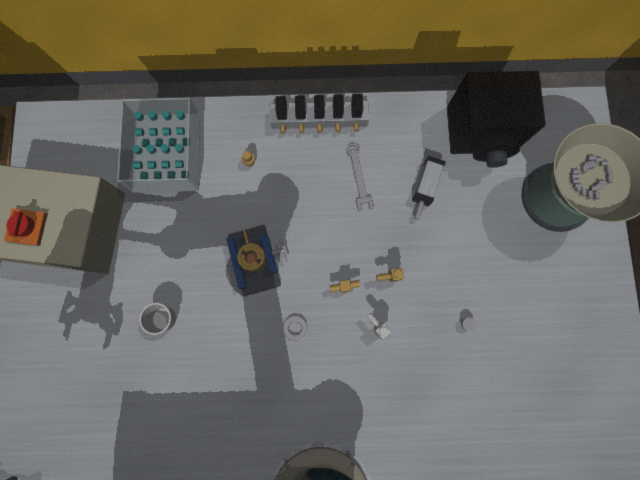

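View pics/side0.png

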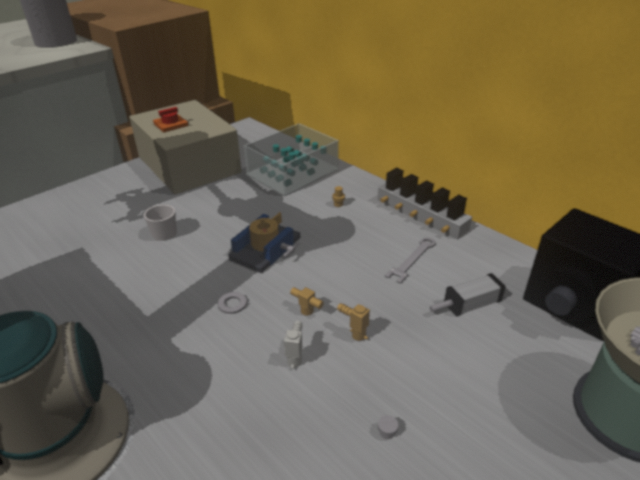

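Candidates in the top view: the brass part with one outlet at (397,275), the brass tee with two outlets at (345,286), the white look-alike at (380,326) and the nipple at (248,157). By the description it is the part at (397,275). The port is at (250,257), with its rib pointing to about (246,235). I'll check both in one close crop.

Run:
```python
from h import *
d=load('top0');f=d['frame']
a=cv2.resize(f[220:300,215:295],(400,400),interpolation=cv2.INTER_CUBIC);b=cv2.resize(f[240:320,345:425],(400,400),interpolation=cv2.INTER_CUBIC)
cv2.imwrite('pics/crop0.png',np.hstack([a,b]))
h=cv2.cvtColor(f,cv2.COLOR_BGR2HSV);m=cv2.inRange(h,(8,90,60),(30,255,255));m[:100]=0
n,l,st,c=cv2.connectedComponentsWithStats(m)
for i in range(1,n):
    if st[i,4]>40:
        ys,xs=np.where(l==i);z=np.array([bydepth(d,x,y)[2] for x,y in zip(xs,ys)])
        print(st[i],c[i].round(1),bydepth(d,*c[i]).round(1),'zmax',np.percentile(z,[50,95]).round(1))
        if abs(c[i][0]-392)<15 :
            P=np.array([bydepth(d,x,y) for x,y in zip(xs,ys)]);t=P[P[:,2]>61];o=P[(P[:,2]>40)&(P[:,2]<61)]
            print(len(t),t.mean(0),t.min(0),t.max(0),len(o),o.mean(0),o.min(0),o.max(0))
            for r in range(266,285): print(r,[int(bydepth(d,x,r)[2]) for x in range(374,406)])
```

```text
[  0 146  10  19  84] [  6.  158.2] [ 962.9 1062.2 -417.7] zmax [-417.2 -410.1]
[242 151  13  15 142] [247.8 158. ] [762.7 151.2  48.6] zmax [35.6 51.4]
[  4 208  43  38 698] [ 29.1 228. ] [583.1 583.1 158.3] zmax [142.6 145.8]
[237 230  28  41 563] [250.4 255.4] [529.9 144.7  50.7] zmax [62.3 65.6]
[377 268  27  13 226] [391.9 274.9] [ 475.1 -169.5   70.3] zmax [66.7 73.6]
134 [ 475.99370351 -178.2051342    84.21674518] [ 380.6692949  -194.47367541   61.53988161] [ 490.60766765   -4.62104427 1056.1252423 ] 90 [ 473.06920068 -155.07611235   57.18239789] [ 464.53229601 -180.68496506   48.07678947] [ 487.1597314  -137.92990149   60.94498487]
266 [-1, -3, 0, 1, 0, 1, 2, 0, 1, 0, 2, 0, 1, 3, 1, 1, 1, 0, 0, 3, 2, -2, 1, 0, 0, 1, -1, 0, 0, -2, 0, 5]
267 [2, 1, 0, 2, 4, -2, 0, 3, 2, 3, 1, 0, 1, 2, 1, 1, 2, 0, 0, 2, 4, 1, 0, 0, 0, 3, 4, 66, 5, 1, -3, 0]
268 [5, 0, 1, 1, -1, 3, -2, 2, 3, 0, 0, -2, 0, 0, 0, 1, 2, 0, 0, 3, 1, 67, 66, 69, 64, 65, 66, 69, 0, 0, 3, 0]
269 [1, 0, -1, 0, 2, 1, -2, -3, 1, -2, 0, 2, 1, 1, 0, 1, 4, 66, 69, 68, 69, 68, 1056, 67, 68, 69, 68, 70, 68, 3, 0, 1]
270 [0, 0, 1
[... 1153 characters left out ...]
, 52, 52, 0, 5, 18, 38, 48, 59, 67, 67, 67, 69, 64, 67, 67, 66, 62, 53, 0, 4, 1]
280 [1, 4, 1, 52, 54, 54, 55, 0, 44, 53, 1, 1, 0, 1, 0, 9, 36, 45, 60, 65, 65, 60, 54, 50, 41, 35, 1, 1, 0, 4, 3, -1]
281 [-4, 1, 2, 3, -2, 2, 1, 0, 0, 3, 0, -2, 4, 1, 5, 0, 27, 37, 43, 36, 23, 15, 3, 2, -2, 0, 4, 0, 1, 2, -1, -1]
282 [0, 1, 1, -1, 1, 2, 4, 2, 3, 0, -1, 0, 0, 5, 0, -1, 0, 0, 3, 1, 0, 1, -1, 2, 0, 1, 1, 3, -1, -1, 2, 1]
283 [1, 0, 2, 4, 1, 2, 2, 5, 0, 2, 0, 1, 1, 0, 0, 0, 2, -1, 1, 1, -1, -2, -1, 0, 0, 1, 1, 1, 3, 0, 1, 4]
284 [1, 0, 0, 2, 0, 0, 1, -1, 2, 0, 4, 3, 1, 0, 3, 0, 2, 0, 1, 0, -1, 2, 3, 0, 4, 2, -3, 2, 0, 4, 0, 0]
[330 280  30  12 226] [344.6 285.7] [455.8 -65.8  50.9] zmax [45.4 50.7]
```

View pics/crop0.png

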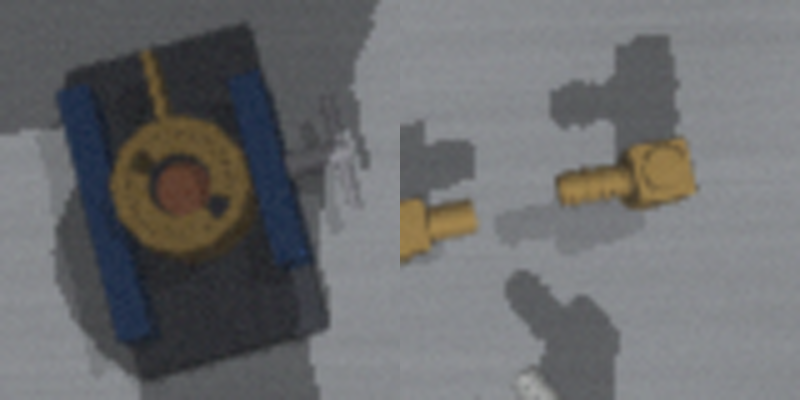

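The crop confirms it: the brass part has a square body with its cap at about (399,273) and one barbed outlet ending at about (377,277), so it is the elbow. The port's slots show as dark notches at crop (143,160) and (218,205). That puts them roughly 45-50° anticlockwise of the rib.

```bash
cat >> h.py <<'E'
def plan(pos,yaw_y):
    """TCP pos and tool-y yaw (deg), tool pointing down -> shift in tool axes in units of rows, turn in rows' units"""
    s=readout.sense();R=np.array(s['orientation']);p=np.array(s['eef_pos'])
    d=R.T@(np.array(pos)-p)
    y=np.radians(yaw_y);Y=np.array([np.cos(y),np.sin(y),0]);Z=np.array([0,0,-1.]);T=np.c_[np.cross(Y,Z),Y,Z]
    from scipy.spatial.transform import Rotation as Ro
    rv=Ro.from_matrix(R.T@T).as_rotvec(degrees=True)
    print('pos',p.round(1),'yawy',np.degrees(np.arctan2(R[1,1],R[0,1])).round(2),'F',np.round(s['contact_force'],1),'shift/50',(d/50).round(3),'turn/6',(rv/6).round(3),'t',s['time_s'])
E
python3 - <<'E'
from h import *
d=load('top0')
c=onplane(d,398.6,273,71);t=onplane(d,377,277.4,53);print('elbow',c,t,np.degrees(np.arctan2(*(t-c)[1::-1])),np.linalg.norm((t-c)[:2]))
C=lambda x,y:(215+x/5-.4,220+y/5-.4)
p=onplane(d,*C(181,184),62);r=onplane(d,*C(148,52),62);s1=onplane(d,*C(143,160),62);s2=onplane(d,*C(218,205),62)
an=lambda v:np.degrees(np.arctan2(v[1],v[0]))
print('port',p,'rib',r,np.linalg.norm(r-p),an(r-p),'slots',s1,s2,an(s1-s2),(s1+s2)/2)
plan([476,-175,230],7)
E
```

```text
elbow [ 478.85123969 -184.39855624   71.        ] [ 472.09156912 -138.85156918   53.        ] 98.44170123306324 46.04585949131751
port [525.89041817 142.21574514  62.        ] rib [586.62429778 157.11767363  62.        ] 62.53536284322867 13.785992281646323 slots [537.22828672 159.26822168  62.        ] [515.96180514 125.67429235  62.        ] 57.664333555518944 [526.59504593 142.47125702  62.        ]
pos [137.5 557.9 303.1] yawy 76.15 F [ 0.6 -0.2  0.2] shift/50 [-10.082 -12.609   1.481] turn/6 [-1.5000e-02  7.0000e-03  1.1525e+01] t 0.1
```

Request:
{"name": "play_rows", "arguments": {
  "steps": [
    [[-0.509,-0.638,0.074,0,0,0],[-0.509,-0.638,0.074,0,0,0],[-0.509,-0.638,0.074,0,0,0],[-0.509,-0.638,0.074,0,0,0],[-0.509,-0.638,0.074,0,0,0],[-0.509,-0.638,0.074,0,0,0],[-0.509,-0.638,0.074,0,0,0],[-0.509,-0.638,0.074,0,0,0],[-0.509,-0.638,0.074,0,0,0],[-0.509,-0.638,0.074,0,0,0],[-0.509,-0.638,0.074,0,0,0],[-0.509,-0.638,0.074,0,0,0],[-0.509,-0.638,0.074,0,0,0],[-0.509,-0.638,0.074,0,0,0],[-0.509,-0.638,0.074,0,0,0],[-0.509,-0.638,0.074,0,0,0],[-0.509,-0.638,0.074,0,0,0],[-0.509,-0.638,0.074,0,0,0],[-0.509,-0.638,0.074,0,0,0],[-0.509,-0.638,0.074,0,0,0]]
  ],
  "gripper": 1
}}

```text
time_s: 2.1
eef_pos: [479.3, -184.6, 229.3]
orientation: [[-0.971, 0.24, -0.001], [0.24, 0.971, 0.001], [0.001, 0.001, -1.0]]
contact_force: [0.6, -0.3, 0.7]
gripper_width: 85.1
grip_force: 0.0
```

Request:
{"name": "play_rows", "arguments": {
  "steps": [
    [[0,0,0,0,0,0.94],[0,0,0,0,0,0.94],[0,0,0,0,0,0.94],[0,0,0,0,0,0.94],[0,0,0,0,0,0.94],[0,0,0,0,0,0.94],[0,0,0,0,0,0.94],[0,0,0,0,0,0.94],[0,0,0,0,0,0.94],[0,0,0,0,0,0.94],[0,0,0,0,0,0.94],[0,0,0,0,0,0.94],[0,0,0,0,0,0],[0,0,0,0,0,0]]
  ]
}}

```text
time_s: 3.5
eef_pos: [479.0, -182.9, 229.6]
orientation: [[-0.149, 0.989, -0.001], [0.989, 0.149, 0.0], [0.0, -0.0, -1.0]]
contact_force: [0.5, -0.0, -0.5]
gripper_width: 85.6
grip_force: 0.0
```

Run:
```python
from h import *
plan([479,-184,230],8.4)
d=grab('wrist','w1');print(d['origin'],np.round(d['orientation'],3).tolist())
```

```text
pos [ 479.  -182.9  229.6] yawy 8.58 F [ 0.5 -0.  -0.5] shift/50 [-0.021 -0.002 -0.008] turn/6 [-0.004 -0.004  0.03 ] t 3.5
[ 468.90218929 -115.54972692  299.68963133] [[0.989, 0.143, 0.039], [0.148, -0.952, -0.266], [-0.001, 0.269, -0.963]]
```

View pics/w1.png

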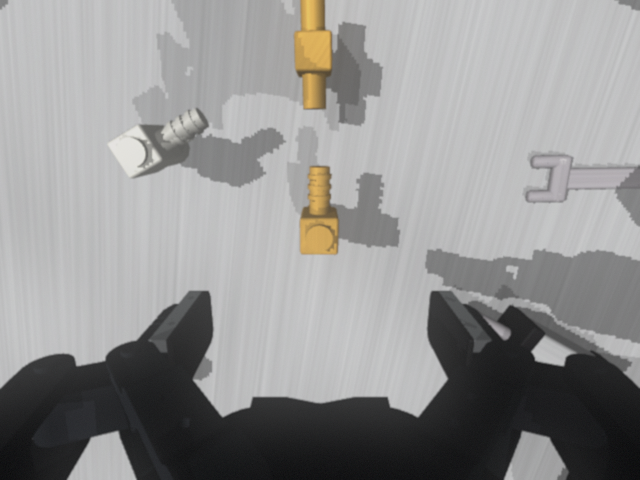

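The wrist view shows the elbow with its cap centre at about (320,238) and its outlet tip at (319,167). The tool is in line with it.

Run:
```python
from h import *
d=load('w1');f=d['frame']
h=cv2.cvtColor(f,cv2.COLOR_BGR2HSV);m=cv2.inRange(h,(8,90,60),(30,255,255))
n,l,st,c=cv2.connectedComponentsWithStats(m)
i=l[238,320];print(st[i])
ctr=[]
for v in range(168,206,4):
    x=np.where(l[v]==i)[0];ctr.append((x.mean(),v));
P=np.array([onplane(d,u,v,50) for u,v in ctr]);q=np.polyfit(P[:,1],P[:,0],1);print('yaw',np.degrees(np.arctan2(1,q[0])),ctr)
for v in (225,235,245):
    x=np.where(l[v]==i)[0];print(v,x.min(),x.max())
print('cap',onplane(d,320,238,71),bydepth(d,320,238),'tip',onplane(d,319,167,53))
bl,br=onplane(d,300.5,254,67),onplane(d,338.5,254,67);print(bl,br,np.linalg.norm(bl-br),np.degrees(np.arctan2(*(br-bl)[1::-1])))
```

```text
[ 300  167   38   87 2500]
yaw 98.54558064309947 [(np.float64(319.0), 168), (np.float64(319.0), 172), (np.float64(318.5), 176), (np.float64(319.0), 180), (np.float64(318.5), 184), (np.float64(319.0), 188), (np.float64(319.0), 192), (np.float64(318.5), 196), (np.float64(319.0), 200), (np.float64(319.0), 204)]
225 300 337
235 300 337
245 300 337
cap [ 478.79865196 -182.10173052   71.        ] [ 478.74916369 -181.76893044   72.14358582] tip [ 471.52055504 -138.26005854   53.        ]
[ 467.59275402 -196.39773595   67.        ] [ 493.0366661  -192.56799095   67.        ] 25.73051901535809 8.559741619292286
```

Request:
{"name": "play_rows", "arguments": {
  "steps": [
    [[0.016,0,0.3,0,0,0],[0,0,0.5,0,0,0],[0,0,0.5,0,0,0],[0,0,0.5,0,0,0],[0,0,0.4,0,0,0],[0,0,0.24,0,0,0],[0,0,0.1,0,0,0],[0,0,0,0,0,0],[0,0,0,0,0,0]]
  ]
}}

```text
time_s: 4.45
eef_pos: [479.6, -182.5, 103.6]
orientation: [[-0.147, 0.989, 0.001], [0.989, 0.147, -0.001], [-0.001, 0.001, -1.0]]
contact_force: [-0.0, -0.1, 0.1]
gripper_width: 85.6
grip_force: 0.0
```

Request:
{"name": "play_rows", "arguments": {
  "steps": [
    [[0,0,0,0,0,0],[0,0,0,0,0,0],[0,0,0,0,0,0],[0,0,0,0,0,0],[0,0,0,0,0,0],[0,0,0,0,0,0],[0,0,0,0,0,0],[0,0,0,0,0,0],[0,0,0,0,0,0],[0,0,0,0,0,0]]
  ],
  "gripper": 0,
  "squeeze": 50
}}

```text
time_s: 5.45
eef_pos: [479.2, -182.3, 103.2]
orientation: [[-0.147, 0.989, 0.001], [0.989, 0.147, -0.0], [-0.0, 0.001, -1.0]]
contact_force: [-0.8, -0.3, 5.2]
gripper_width: 25.2
grip_force: 50.0
```

Request:
{"name": "play_rows", "arguments": {
  "steps": [
    [[0,0,-0.2,0,0,0],[0,0,-0.5,0,0,0],[0,0,-0.6,0,0,0],[0,0,-0.6,0,0,0],[0,0,-0.5,0,0,0],[0.2,0.036,-0.2,0,0,0.2],[0.5,0.02,0,0,0,0],[0.55,0.1,0,0,0,0],[0.55,0.1,0,0,0,0],[0.55,0.1,0,0,0,0],[0.55,0.1,0,0,0,0],[0.55,0.1,0,0,0,0],[0.55,0.1,0,0,0,0],[0.55,0.1,0,0,0,0],[0.4,0.1,0,0,0,0],[0.2,0.05,0,0,0,0]]
  ]
}}

```text
time_s: 7.05
eef_pos: [490.6, 80.5, 232.6]
orientation: [[-0.128, 0.992, -0.001], [0.992, 0.128, 0.0], [0.001, -0.001, -1.0]]
contact_force: [0.3, 0.1, -2.0]
gripper_width: 25.7
grip_force: 49.6
```

Request:
{"name": "play_rows", "arguments": {
  "steps": [
    [[0,0,0,0,0,0.6],[0,0,0,0,0,0.9],[0,0,0,0,0,0.9],[0,0,0,0,0,0.9],[0,0,0,0,0,0.9],[0,0,0,0,0,0.9],[0,0,0,0,0,0.9],[0,0,0,0,0,0.5],[0,0,0,0,0,0.1],[0,0,0,0,0,0],[0,0,0,0,0,0],[0,0,0,0,0,0]]
  ]
}}

```text
time_s: 8.25
eef_pos: [491.1, 78.8, 232.9]
orientation: [[0.535, 0.845, -0.0], [0.845, -0.535, -0.0], [-0.0, -0.0, -1.0]]
contact_force: [-0.2, -0.4, -1.9]
gripper_width: 25.3
grip_force: 49.6
```

Run:
```python
from h import *
plan([486,79,233],-32.3)
d=grab('wrist','w2');print(d['origin'],np.round(d['orientation'],3).tolist())
```

```text
pos [491.1  78.8 232.9] yawy -32.31 F [-0.2 -0.4 -1.9] shift/50 [-0.052 -0.088 -0.003] turn/6 [-0.001  0.001 -0.002] t 8.25
[527.92089644 136.38683799 302.88375901] [[0.845, -0.515, -0.146], [-0.535, -0.813, -0.228], [-0.001, 0.27, -0.963]]
```

View pics/w2.png

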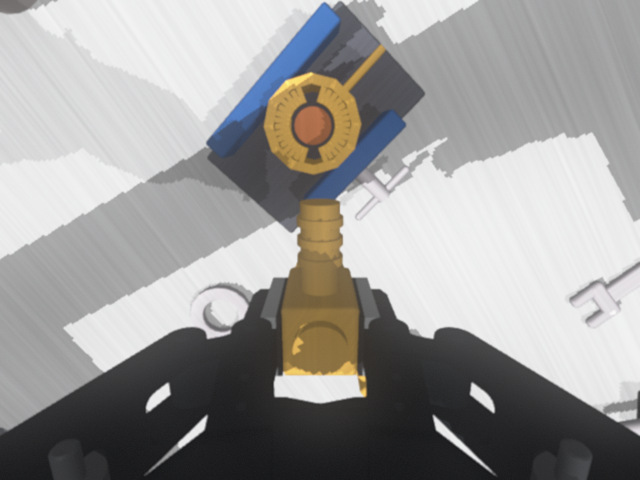

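The wrist view shows the port bore at about (313,125), the slots at (312,94) and (313,157), and the rib running from (347,87) to (382,46). I'll refine those numbers.

Run:
```python
from h import *
d=load('w2');f=d['frame']
h=cv2.cvtColor(f,cv2.COLOR_BGR2HSV)
an=lambda v:np.degrees(np.arctan2(v[1],v[0]))
m=cv2.inRange(h,(14,90,90),(30,255,255));m[200:]=0
W=lambda pts:np.array([onplane(d,u,v,62)[:2] for u,v in pts])
yy,xx=np.where(m>0);P=W(zip(xx,yy))
c=np.array([526.5,142.4])
for _ in range(8):
    r=np.hypot(*(P-c).T);a=np.arctan2(*(P-c).T[::-1])
    # outer radius per bin
    E=[]
    for k in np.linspace(-np.pi,np.pi,73)[:-1]:
        s=(np.abs((a-k+np.pi)%(2*np.pi)-np.pi)<.05)&(r<34)
        if s.any(): E.append(P[s][np.argmax(r[s])])
    E=np.array(E);A=np.c_[2*E,np.ones(len(E))];x=np.linalg.lstsq(A,(E**2).sum(1),rcond=None)[0];c=x[:2];R=np.sqrt(x[2]+c@c)
print('outer',c,R)
r=np.hypot(*(P-c).T);rb=P[(r>36)&(r<70)];print('rib',an(rb.mean(0)-c),np.hypot(*(rb-c).T).max(),len(rb))
q=np.linalg.svd(rb-rb.mean(0))[2][0];print('rib axis',an(q))
# dark pixels in slot annulus
g=f.max(2)
yy,xx=np.mgrid[60:200,240:390];pts=np.c_[xx.ravel(),yy.ravel()];PP=W(pts);r=np.hypot(*(PP-c).T);a=np.degrees(np.arctan2(*(PP-c).T[::-1]))
v=g[pts[:,1],pts[:,0]]
for k in range(-180,180,4):
    s=(r>16.3)&(r<18.2)&(np.abs(a-k)<=2)
    if s.any() and v[s].mean()<110: print(k,s.sum(),v[s].mean().round(),end=' | ')
for s0 in(57,-123):
    s=(r>16)&(r<18.5)&(np.abs(a-s0)<25)&(v<90);print('slot',s0,s.sum(),a[s].mean(),np.percentile(a[s],[3,97]))
```

```text
outer [525.94978096 142.5246089 ] 30.629489115530166
rib 14.095053368828298 61.93905680606326 390
rib axis -165.79249591037512
-132 6 85.0 | -128 5 73.0 | -124 5 73.0 | -120 6 73.0 | -116 6 74.0 | -112 6 79.0 | 48 6 102.0 | 52 4 76.0 | 56 7 77.0 | 60 7 77.0 | 64 6 78.0 | 68 6 78.0 | 72 8 94.0 | slot 57 48 60.729252748391495 [49.83270329 71.47125067]
slot -123 39 -121.71183613195012 [-131.80364497 -111.36618469]
```

Request:
{"name": "play_rows", "arguments": {
  "steps": [
    [[0.2,-0.01,0,0,0,0],[0.35,-0.02,0,0,0,0],[0.35,-0.025,0,0,0,0],[0.3,-0.02,0,0,0,0],[0.2,-0.015,0,0,0,0],[0.05,-0.002,0.2,0,0,-0.3],[0,0,0.4,0,0,0],[0,0,0.4,0,0,0],[0,0,0.2,0,0,0],[0,0,0,0,0,0],[0,0,0,0,0,0],[0,0,0,0,0,0]]
  ]
}}

```text
time_s: 9.5
eef_pos: [526.8, 142.7, 173.8]
orientation: [[0.508, 0.861, 0.002], [0.861, -0.508, 0.0], [0.001, 0.002, -1.0]]
contact_force: [0.1, 0.9, -2.6]
gripper_width: 25.8
grip_force: 49.6
```

Run:
```python
from h import *
plan([526,142.5,165],-30.5)
print(readout.sense()['torque'])
```

```text
pos [526.8 142.7 173.8] yawy -30.53 F [ 0.1  0.9 -2.6] shift/50 [-0.011 -0.012  0.177] turn/6 [ 0.015 -0.012 -0.005] t 9.5
[-0.00361003 -0.03663836  0.05787288]
```

Request:
{"name": "play_rows", "arguments": {
  "steps": [
    [[-0.01,-0.01,0.05,0,0,0],[0,0,0.05,0,0,0],[0,0,0.05,0,0,0],[0,0,0.04,0,0,0],[0,0,0.04,0,0,0],[0,0,0.02,0,0,0],[0,0,0,0,0,0],[0,0,0,0,0,0]]
  ]
}}

```text
time_s: 10.3
eef_pos: [525.4, 142.5, 160.4]
orientation: [[0.508, 0.861, 0.0], [0.861, -0.508, 0.0], [0.0, 0.0, -1.0]]
contact_force: [0.1, -0.6, -2.5]
gripper_width: 25.3
grip_force: 49.6
```

Request:
{"name": "play_rows", "arguments": {
  "steps": [
    [[0,0,0.015,0,0,0],[0,0,0.015,0,0,0],[0,0,0,0,0,0],[0,0,0,0,0,0]]
  ]
}}

```text
time_s: 10.7
eef_pos: [525.4, 142.5, 158.9]
orientation: [[0.508, 0.861, 0.0], [0.861, -0.508, 0.0], [0.0, 0.0, -1.0]]
contact_force: [-0.5, -0.5, -2.9]
gripper_width: 25.4
grip_force: 49.6
```

Request:
{"name": "play_rows", "arguments": {
  "steps": [
    [[0,0,0.015,0,0,0],[0,0,0.015,0,0,0],[0,0,0,0,0,0],[0,0,0,0,0,0]]
  ]
}}

```text
time_s: 11.1
eef_pos: [525.3, 142.5, 157.4]
orientation: [[0.508, 0.861, -0.0], [0.861, -0.508, 0.0], [-0.0, -0.0, -1.0]]
contact_force: [0.6, -0.1, -2.6]
gripper_width: 25.7
grip_force: 49.6
```

Request:
{"name": "play_rows", "arguments": {
  "steps": [
    [[0,0,0.015,0,0,0],[0,0,0.015,0,0,0],[0,0,0.015,0,0,0],[0,0,0,0,0,0],[0,0,0,0,0,0]]
  ]
}}

```text
time_s: 11.6
eef_pos: [525.4, 142.5, 155.1]
orientation: [[0.508, 0.861, -0.0], [0.861, -0.508, 0.0], [0.0, -0.0, -1.0]]
contact_force: [0.2, 0.1, -3.5]
gripper_width: 25.3
grip_force: 49.6
```

Run:
```python
from h import *
plan([526,142.5,150],-30.5)
```

```text
pos [525.4 142.5 155.1] yawy -30.53 F [ 0.2  0.1 -3.5] shift/50 [0.006 0.011 0.102] turn/6 [-0.001 -0.001 -0.006] t 11.6
```

Request:
{"name": "play_rows", "arguments": {
  "steps": [
    [[0,0,0.015,0,0,0],[0,0,0.015,0,0,0],[0,0,0.015,0,0,0],[0,0,0.01,0,0,0],[0,0,0,0,0,0],[0,0,0,0,0,0]]
  ]
}}

```text
time_s: 12.2
eef_pos: [525.4, 142.5, 152.4]
orientation: [[0.508, 0.861, 0.0], [0.861, -0.508, 0.0], [0.0, -0.0, -1.0]]
contact_force: [-0.2, -0.5, -3.7]
gripper_width: 25.3
grip_force: 49.6
```

Request:
{"name": "play_rows", "arguments": {
  "steps": [
    [[0,0,0.01,0,0,0],[0,0,0.01,0,0,0],[0,0,0.01,0,0,0],[0,0,0,0,0,0],[0,0,0,0,0,0]]
  ]
}}

```text
time_s: 12.7
eef_pos: [525.4, 142.5, 150.9]
orientation: [[0.508, 0.861, 0.0], [0.861, -0.508, 0.0], [0.0, -0.0, -1.0]]
contact_force: [0.2, 0.5, -2.3]
gripper_width: 25.7
grip_force: 49.6
```

Request:
{"name": "play_rows", "arguments": {
  "steps": [
    [[0,0,0.01,0,0,0],[0,0,0.01,0,0,0],[0,0,0,0,0,0],[0,0,0,0,0,0]]
  ]
}}

```text
time_s: 13.1
eef_pos: [525.3, 142.5, 149.9]
orientation: [[0.508, 0.861, -0.0], [0.861, -0.508, 0.0], [0.0, -0.0, -1.0]]
contact_force: [0.1, 0.3, -2.9]
gripper_width: 25.5
grip_force: 49.6
```

Request:
{"name": "play_rows", "arguments": {
  "steps": [
    [[0,0,0.01,0,0,0],[0,0,0.008,0,0,0],[0,0,0,0,0,0],[0,0,0,0,0,0]]
  ]
}}

```text
time_s: 13.5
eef_pos: [525.4, 142.5, 149.4]
orientation: [[0.508, 0.861, 0.0], [0.861, -0.508, 0.0], [0.0, 0.0, -1.0]]
contact_force: [-1.6, 0.2, 2.0]
gripper_width: 25.5
grip_force: 50.1
```

Request:
{"name": "play_rows", "arguments": {
  "steps": [
    [[0,0,0,0,0,0.3],[0,0,0,0,0,0.5],[0,0,0,0,0,0.5],[0,0,0,0,0,0.5],[0,0,0,0,0,0.5],[0,0,0,0,0,0.5],[0,0,0,0,0,0],[0,0,0,0,0,0]]
  ]
}}

```text
time_s: 14.3
eef_pos: [526.0, 142.7, 149.4]
orientation: [[0.735, 0.678, 0.002], [0.678, -0.735, 0.0], [0.002, 0.001, -1.0]]
contact_force: [0.3, 1.0, 3.7]
gripper_width: 25.2
grip_force: 50.2
```

Run:
```python
from h import *
plan([525.4,142.5,149],-75.9)
print(readout.sense()['torque'])
```

```text
pos [526.  142.7 149.4] yawy -47.28 F [0.3 1.  3.7] shift/50 [-0.011 -0.006  0.008] turn/6 [ 4.000e-03 -1.700e-02  4.771e+00] t 14.3
[ 0.09690309 -0.10122232 -0.00852193]
```

Request:
{"name": "play_rows", "arguments": {
  "steps": [
    [[0,0,0,0,0,0.3],[0,0,0,0,0,0.3],[0,0,0,0,0,0.3],[0,0,0,0,0,0.3],[0,0,0,0,0,0],[0,0,0,0,0,0]]
  ]
}}

```text
time_s: 14.9
eef_pos: [526.0, 142.6, 149.4]
orientation: [[0.814, 0.581, 0.002], [0.581, -0.814, 0.0], [0.002, 0.001, -1.0]]
contact_force: [0.9, 0.9, 3.9]
gripper_width: 25.5
grip_force: 50.3
```

Run:
```python
from h import *
plan([525.4,142.5,149],-75.9)
print(readout.sense()['torque'])
```

```text
pos [526.  142.6 149.4] yawy -54.47 F [0.9 0.9 3.9] shift/50 [-0.01  -0.006  0.008] turn/6 [ 0.004 -0.015  3.571] t 14.9
[ 0.00728177 -0.16759444  0.00902957]
```

Request:
{"name": "play_rows", "arguments": {
  "steps": [
    [[0,0,0,0,0,0.25],[0,0,0,0,0,0.25],[0,0,0,0,0,0.25],[0,0,0,0,0,0.25],[0,0,0,0,0,0],[0,0,0,0,0,0]]
  ]
}}

```text
time_s: 15.5
eef_pos: [525.8, 142.6, 149.4]
orientation: [[0.871, 0.491, 0.001], [0.491, -0.871, 0.0], [0.001, 0.0, -1.0]]
contact_force: [1.0, 1.1, 5.4]
gripper_width: 25.7
grip_force: 50.6
```

Run:
```python
from h import *
plan([525.4,142.5,149],-75.9)
print(readout.sense()['torque'])
```

```text
pos [525.8 142.6 149.4] yawy -60.58 F [1.  1.1 5.4] shift/50 [-0.008 -0.003  0.008] turn/6 [ 0.003 -0.012  2.554] t 15.5
[ 0.05461194 -0.22067853  0.08547336]
```

Request:
{"name": "play_rows", "arguments": {
  "steps": [
    [[0,0,0,0,0,0.25],[0,0,0,0,0,0.25],[0,0,0,0,0,0.25],[0,0,0,0,0,0],[0,0,0,0,0,0]]
  ]
}}

```text
time_s: 16.0
eef_pos: [525.7, 142.5, 149.1]
orientation: [[0.907, 0.422, 0.001], [0.422, -0.907, 0.0], [0.001, 0.0, -1.0]]
contact_force: [1.9, 0.5, 4.6]
gripper_width: 25.3
grip_force: 50.5
```

Run:
```python
from h import *
plan([525.4,142.5,149],-75.9)
print(readout.sense()['torque'])
```

```text
pos [525.7 142.5 149.1] yawy -65.05 F [1.9 0.5 4.6] shift/50 [-0.006 -0.002  0.001] turn/6 [ 0.    -0.008  1.808] t 16.0
[ 0.02016793 -0.37216422  0.06495155]
```

Request:
{"name": "play_rows", "arguments": {
  "steps": [
    [[0,0,0.005,0,0,0.2],[0,0,0.003,0,0,0.2],[0,0,0.003,0,0,0.2],[0,0,0.003,0,0,0.2],[0,0,0,0,0,0],[0,0,0,0,0,0]]
  ]
}}

```text
time_s: 16.6
eef_pos: [525.6, 142.5, 148.6]
orientation: [[0.939, 0.344, 0.001], [0.344, -0.939, 0.0], [0.001, 0.0, -1.0]]
contact_force: [1.4, -0.4, 5.4]
gripper_width: 25.4
grip_force: 50.6
```

Run:
```python
from h import *
plan([525.4,142.5,149],-75.9)
print(readout.sense()['torque'])
```

```text
pos [525.6 142.5 148.6] yawy -69.86 F [ 1.4 -0.4  5.4] shift/50 [-0.003 -0.002 -0.009] turn/6 [ 0.002 -0.006  1.006] t 16.6
[ 0.00710924 -0.29303973  0.0585011 ]
```

Request:
{"name": "play_rows", "arguments": {
  "steps": [
    [[0,0,0.003,0,0,0.25],[0,0,0.003,0,0,0.25],[0,0,0.003,0,0,0.25],[0,0,0.003,0,0,0.25],[0,0,0,0,0,0],[0,0,0,0,0,0]]
  ]
}}

```text
time_s: 17.2
eef_pos: [525.5, 142.4, 148.0]
orientation: [[0.97, 0.244, 0.0], [0.244, -0.97, -0.0], [0.0, 0.0, -1.0]]
contact_force: [1.6, 0.3, 6.1]
gripper_width: 25.4
grip_force: 50.7
```

Run:
```python
from h import *
plan([525.4,142.5,149],-75.9)
print(readout.sense()['torque'])
d=grab('top','t3');f=d['frame'];w=grab('wrist','w3')
cv2.imwrite('pics/c3.png',np.hstack([cv2.resize(f[215:295,210:290],(400,400),interpolation=cv2.INTER_CUBIC),cv2.resize(w['frame'],(400,300),interpolation=cv2.INTER_AREA)[:400].copy() if 0 else cv2.copyMakeBorder(cv2.resize(w['frame'],(400,300)),0,100,0,0,cv2.BORDER_CONSTANT)]))
```

```text
pos [525.5 142.4 148. ] yawy -75.87 F [1.6 0.3 6.1] shift/50 [-0.001 -0.002 -0.021] turn/6 [ 0.002 -0.004  0.005] t 17.2
[-0.01730515 -0.27324182  0.07573797]
```

View pics/c3.png

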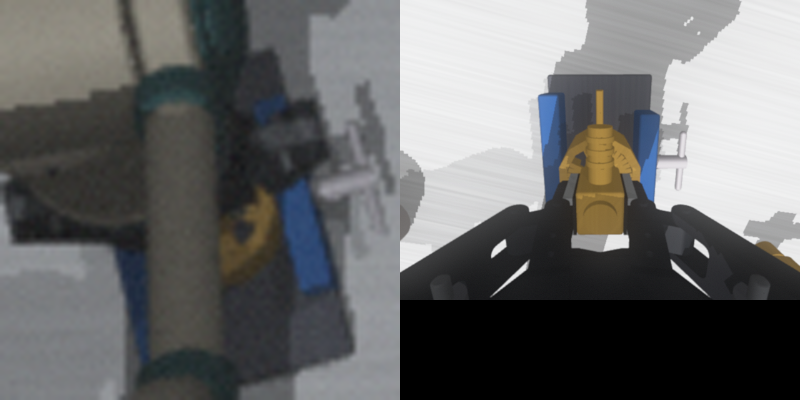

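The wrist view shows the outlet lying in line over the rib: the outlet at (600,150) and the rib end at (600,92). The tool yaw is on target and the foot is at about -17.2 mm, so I'll release and look again.

Request:
{"name": "play_rows", "arguments": {
  "steps": [
    [[0,0,0,0,0,0],[0,0,0,0,0,0],[0,0,0,0,0,0],[0,0,0,0,0,0],[0,0,0,0,0,0],[0,0,0,0,0,0],[0,0,0,0,0,0]]
  ],
  "gripper": 0.75
}}

```text
time_s: 18.0
eef_pos: [525.3, 142.5, 147.7]
orientation: [[0.97, 0.245, -0.0], [0.245, -0.97, 0.0], [-0.0, -0.0, -1.0]]
contact_force: [0.1, -1.2, 0.1]
gripper_width: 64.3
grip_force: 0.0
```

Request:
{"name": "play_rows", "arguments": {
  "steps": [
    [[0,0,-0.1,0,0,0],[0,0,-0.3,0,0,0],[0,0,-0.4,0,0,0],[0,0,-0.5,0,0,0],[0,0,-0.5,0,0,0],[0,0,-0.2,0,0,0],[0,0,0,0,0,0],[0,0,0,0,0,0],[0,0,0,0,0,0]]
  ]
}}

```text
time_s: 18.9
eef_pos: [524.6, 142.4, 246.3]
orientation: [[0.97, 0.245, -0.003], [0.245, -0.97, -0.0], [-0.003, -0.0, -1.0]]
contact_force: [-0.5, 0.3, -0.3]
gripper_width: 63.9
grip_force: 0.0
```

Run:
```python
from h import *
plan([525.4,142.5,248],-75.9)
d=grab('wrist','w4');f=d['frame']
h=cv2.cvtColor(f,cv2.COLOR_BGR2HSV);m=cv2.inRange(h,(14,90,90),(30,255,255))
yy,xx=np.where(m>0);P=np.array([bydepth(d,x,y) for x,y in zip(xx,yy)])
P=P[np.hypot(P[:,0]-526,P[:,1]-142.5)<75]
z=P[:,2];hst,e=np.histogram(z,bins=np.arange(40,130,2));print(dict(zip(e[:-1].astype(int),hst)))
r=np.hypot(P[:,0]-526,P[:,1]-142.5)
cap=P[(r<9)&(z>100)];lip=P[(r>18)&(r<29)&(z<68)&(z>56)];out=P[(r>24)&(r<44)&(z>80)]
print('cap',np.median(cap,0),'lip',np.median(lip[:,2]) if len(lip) else 0,'outlet',out.mean(0),np.degrees(np.arctan2(out[:,1].mean()-142.5,out[:,0].mean()-526)))
```

```text
pos [524.6 142.4 246.3] yawy -75.83 F [-0.5  0.3 -0.3] shift/50 [ 0.016  0.002 -0.034] turn/6 [-0.004  0.027  0.011] t 18.9
{np.int64(40): np.int64(15), np.int64(42): np.int64(13), np.int64(44): np.int64(15), np.int64(46): np.int64(20), np.int64(48): np.int64(25), np.int64(50): np.int64(23), np.int64(52): np.int64(28), np.int64(54): np.int64(30), np.int64(56): np.int64(31), np.int64(58): np.int64(53), np.int64(60): np.int64(1058), np.int64(62): np.int64(1342), np.int64(64): np.int64(3), np.int64(66): np.int64(0), np.int64(68): np.int64(0), np.int64(70): np.int64(0), np.int64(72): np.int64(0), np.int64(74): np.int64(9), np.int64(76): np.int64(6), np.int64(78): np.int64(15), np.int64(80): np.int64(12), np.int64(82): np.int64(7), np.int64(84): np.int64(15), np.int64(86): np.int64(11), np.int64(88): np.int64(16), np.int64(90): np.int64(17), np.int64(92): np.int64(33), np.int64(94): np.int64(28), np.int64(96): np.int64(121), np.int64(98): np.int64(269), np.int64(100): np.int64(607), np.int64(102): np.int64(337), np.int64(104): np.int64(38), np.int64(106): np.int64(37), np.int64(108): np.int64(65), np.int64(110): np.int64(652), np.int64(112): np.int64(373), np.int64(114): np.int64(403), np.int64(116): np.int64(320), np.int64(118): np.int64(0), np.int64(120): np.int64(0), np.int64(122): np.int64(0), np.int64(124): np.int64(0), np.int64(126): np.int64(0)}
cap [526.5155785  142.70669257 115.85595438] lip 62.08878306020161 outlet [558.45632122 151.14301845 100.75205742] 14.911637021567518
```

View pics/w4.png

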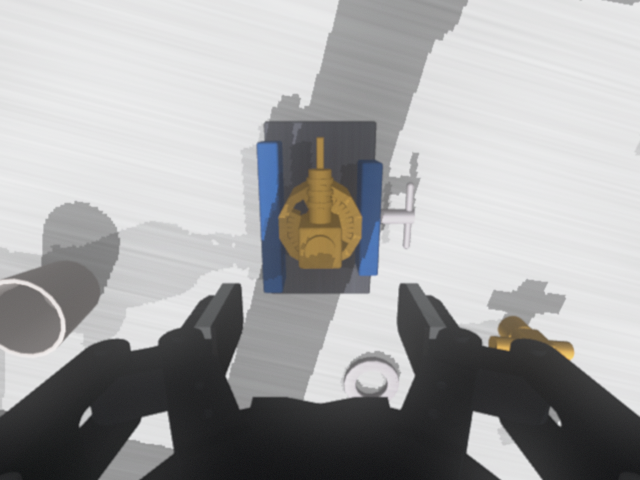

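The elbow's cap reads 53.8 mm above the lip, so the foot is 17.2 mm below it. The outlet is within about 1° of the rib, the elbow is centred, and the robot is clear of everything.

```bash
python3 -c "
from h import *
print(hand_in())"
```

```text
the job is handed in; nothing more can be done
None
```

The elbow is screwed into the port, released and handed in: its foot measured about 17.2 mm below the lip and its outlet within about 1° of the rib (judge's result not shown).

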